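# Click the drip timer's star wheel round to its pointer and start it

### The job

Set the drip-watering timer: with a fingertip, flick the edge of its star-shaped thumbwheel clockwise (seen from above), click by click, until the lobe with the raised ridge points at the pointer post on the box, and do not let it click past. Only then press the round start button all the way down and let it come up again, and finish clear of everything. Lift nothing; leave the timer standing where it is and the other things on the rack undisturbed.

Things in the scene. Friction and masses are not known exactly. Their poses are not given: they have to be found in the camera images.
- controller: Drip timer: grey box 130 (its x) by 250 (y) by 60 mm high, 1.4 to 2.1 kg, standing loose on the rack. Origin: centre of its underside; z up, +x away from the robot. On its top are the star wheel, the start button and the pointer post (20 mm square aluminium, set cornerwise, top 86 mm above the rack). Two brass spigots stick out of the far (+x) side
- hub (a point): On the vertical axis of the white star wheel, mid-thickness, at (-25, 45, 79) mm in the box's frame; axes as the box's. The wheel is 18 mm thick (70 to 88 mm above the rack, 10 mm above the box's top): hub of 26 mm radius, six lobes 60 degrees apart, 12 mm wide, with round ends 55 mm from the axis. The gap between two lobes is 37 mm at 49 mm radius. The near lobe overhangs the box's edge by 15 mm
- ridge_end (a point): Outer end of the ridged lobe, on the ridge's top, 55 mm from the wheel's axis; turns with the wheel. The ridge is dark steel, 7 mm wide, from 12 to 55 mm from the axis, and stands 12 mm above the wheel (top 100 mm above the rack)
- pointer (a point): Top of the pointer post, at (47, 45, 86) mm in the box's frame, 72 mm from the wheel's axis along the box's +x
- wheel (a joint): Wheel angle, rad, growing clockwise from above; 0 with the ridged lobe at the post. It rests every 1.047 (60 degrees), one lobe then pointing at the post, one opposite (box -x). Pushed past half a click it springs to the next rest; less, it springs back. Needs about 5 N at a lobe's end; does not coast. Starts 1, 2 or 3 clicks short of 0 or, rarely, poised halfway between; stops at -4.2 and 2.2
- start_top (a point): Centre of the top face of the start button, a white round button of 16 mm radius in a black housing, at (0, -85, 82) mm in the box's frame; pressed straight down
- start (a joint): Travel of the start button, m: 0 up, 0.006 fully down; a spring pushes it back up, about 5 N when fully down
- pot: Terracotta plant pot, 110 mm across the rim, 100 mm high, behind the timer. Origin: centre of its underside. Leave alone
- fork: Hand fork, 285 mm long and 78 mm wide, lying along its x with the tines to +x, at the timer's left (+y). Height 28 mm. Origin at its middle, on the rack. Leave alone
- feed: Amber jar of plant feed, 60 mm across, 120 mm high, at the timer's right (-y). Origin: centre of its underside. Leave alone
- brush: Hand brush, about 200 mm long, lying across in front of the timer, on the robot's side, under 40 mm high. Leave alone

How it is judged:
By the outcome, as a careful person would: the job done as asked, in the order asked, and still so for the second after the job is handed in, with the robot touching nothing.
It also fails if it takes over 54 s, if anything falls off the work surface, if the arm or the gripper's body presses on something with over 40 N, if the wrist force passes 120 N, or if a joint passes its speed limit or range.

### The arm

A 6-joint arm with a two-finger parallel gripper is mounted at the origin on the work surface. World frame = base frame: x ahead of the robot, y to its left, z up, the work surface at z = 0. Lengths are in m, angles in rad, forces in N, time in s.
With the tool pointing down it reaches from about 0.35 to 0.725 m from the base axis. Payload 6 kg.
Tool frame: the origin (TCP) lies at the very end of the fingers, on their centre line; the grasp point (between the pads) lies env.pinch_z behind it (env.pinch_z is the distance from the TCP to the grasp point, in m); z points along the fingers, y is the direction in which the jaws open and shut (so a half turn about z gives the same grasp; the last joint's range is limited). The gripper opens to 85 mm and grips with 20 to 120 N. Pads are 22 mm wide; open, the fingers measure 114 mm over their backs; the gripper's body (76 mm by 85 mm) begins 54 mm behind the grasp point. The pads swing forward as they close: fully open they stand 13 mm farther back than shut.
Start: joints at [1.495, 0.04, 0.085, 0, -1.615, -0.334], TCP at [0.239, 0.55, 0.231] pointing down, gripper open.
Joint ranges: [-2.56, 2.56], [-1.29, 2.01], [-1.08, 1.49], [-3.29, 1.98], [-2.81, -0.18], [-2.99, 2.99]. Speed limits (rad/s): [2.57, 2.57, 3.01, 3.14, 3.14, 3.14].

### API

Orientations are given as [roll, pitch, yaw] about the fixed x, y, z axes, in that order (R = Rz(yaw) Ry(pitch) Rx(roll)).
In Python, from plant import env gives the robot as it stands. The module is installed in compiled form; this text tells all that it offers.
- The arm moves only by the tool send_rows, never from a script. Its argument "deltas" is a list of rows, each an object with "hand": the finger opening in m, from 0 to 0.0854; "dp": the shift along the world's x, y, z in m, a list of three; "roll": the turn about the world's z in degrees. In form: [{"hand": hand, "dp": [tx, ty, tz], "roll": roll}, ...]. A call has 1 to 20 rows; each row is the pose to reach, as a shift and turn from the pose commanded when the call began; what a row does not reach only later rows make up. A row lasts 1/12 s, in which the tool goes at most 41.7 mm and 7.16 degrees, less where a joint would pass 70% of its speed; a pose out of reach is approached as far as the arm can. A call with a gripper value outside its range is refused whole. The fingers move at their own pace and stop on an object; "force" is the grip in N (left out, the last holds). Time passes only in rows, so rows that repeat a pose let the fingers close. It gives the time, the measured TCP pose, the force and the opening at its end, in the units of the state.
- env.state(): the state, without advancing time (a new reading comes with each control period).
- env.grab_frame(name): name is "scene" or "top" or "wrist"; returns a dict with "img" (384x512x3 uint8, blue, green, red), "fx", "fy", "cx", "cy" (pixels), "world_to_cam" (4x4, takes a point from world to camera coordinates). Camera axes: x right, y up, looking along -z (the intrinsics and any distortion apply to the point x, -y, -z); pixel columns grow to the right and rows downward; lengths in m; the calibration is good to about 2 mm. A picture is of the moment at which its call begins. There is no depth.
- env.finish_job(): hands the job in, once; it reports no verdict.
The state is a dict: "clock": time; "q": joint angles; "qd": joint speeds; "joint_torque": joint torques, N m; "tcp_pos": TCP position; "eef_rot": TCP orientation; "ft_force": force on the tool from outside, world axes, zero at the start; "torque": the same for the moment, N m; "finger_gap": opening from 0.0 (shut) to 1.0 (fully open).
Only numpy, scipy, OpenCV 4.12 (cv2) and the standard library are available. Lean on these libraries where they do the work, as an engineer would, in place of code of your own. Each camera call takes 0.05 s, during which the arm holds its last target. There are 200 camera calls.

## Working session

There is one attempt and no reset: what is moved stays moved. The work goes in short steps, Python scripts to look and compute and a tool call to move; the robot and the scene stay as the last step left them, time stands still between calls to the robot, and variables do not carry over. Pictures are saved under pics/ and viewed, about 8 in all and at most 12, crops included, and the job is handed in when it is done.

Besides the shell and the picture viewer there is one more tool, called as name(argument=value, ...), one argument or row to a line, values as JSON. send_rows: Moves the arm, as the interface text tells. Its arguments: {"type":"object","properties":{"deltas":{"type":"array","items":{"type":"object","properties":{"hand":{"type":"number"},"dp":{"type":"array","items":{"type":"number"}},"roll":{"type":"number"}}}},"force":{"type":"number"}},"required":["deltas"]}

```bash
mkdir -p pics; cat > h.py <<'E'
import numpy as np, cv2
from plant import env
def grab(n,f=None):
    d=env.grab_frame(n)
    if f: cv2.imwrite('pics/'+f,d['img'])
    return d
def proj(d,P):
    P=np.atleast_2d(P); T=d['world_to_cam']; c=P@T[:3,:3].T+T[:3,3]
    return np.c_[d['cx']+d['fx']*c[:,0]/-c[:,2], d['cy']+d['fy']*-c[:,1]/-c[:,2]]
def ray(d,uv,z):
    T=d['world_to_cam'];R=T[:3,:3];o=-R.T@T[:3,3]
    uv=np.atleast_2d(uv).astype(float)
    v=np.c_[(uv[:,0]-d['cx'])/d['fx'],-(uv[:,1]-d['cy'])/d['fy'],-np.ones(len(uv))]@R
    return o+v*((z-o[2])/v[:,2])[:,None]
E
python3 - <<'E'
from h import *
a=grab('scene');b=grab('top')
cv2.imwrite('pics/a.png',np.vstack([a['img'],b['img']])[:, :] if 0 else cv2.resize(np.hstack([a['img'],b['img']]),(800,300)))
cv2.imwrite('pics/top1.png',b['img'])
print({k:v for k,v in b.items() if k!='img'}, env.pinch_z, env.state())
E
```

```text
{'fx': 405.8665362743694, 'fy': 405.8665362743694, 'cx': 250.31105140471422, 'cy': 192.245693896053, 'world_to_cam': array([[-0.02230483, -0.99965581,  0.0138115 ,  0.07302019],
       [ 0.9946684 , -0.02079802,  0.10100598, -0.58415017],
       [-0.10068396,  0.01599079,  0.99478995, -0.81341833],
       [ 0.        ,  0.        ,  0.        ,  1.        ]])} 0.0187 {'clock': 0.1, 'q': array([ 1.49469290e+00,  4.07574161e-02,  8.39229995e-02, -3.72780008e-04,
       -1.61546220e+00, -3.33690341e-01]), 'qd': array([-0.00010773, -0.00160383,  0.00029606,  0.00212292,  0.00083773,
        0.00118073]), 'joint_torque': array([-4.94921478e-03, -3.69344616e+01,  3.48278975e+01,  6.95165589e+00,
       -4.56134352e-03, -1.88994740e-07]), 'tcp_pos': array([0.23888587, 0.55009335, 0.23038924]), 'eef_rot': array([ 3.14005314e+00, -1.39503581e-04, -4.09777295e-01]), 'ft_force': array([-0.10771097,  0.01563218, -0.40207986]), 'torque': array([-0.00252876,  0.0367675 , -0.03856104]), 'finger_gap': 0.9995528373597709}
```

View pics/a.png

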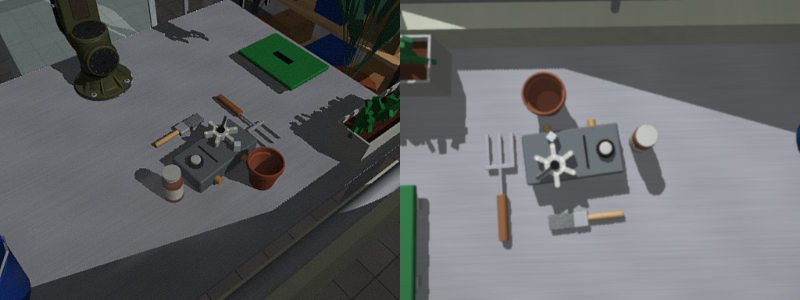

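View pics/top1.png

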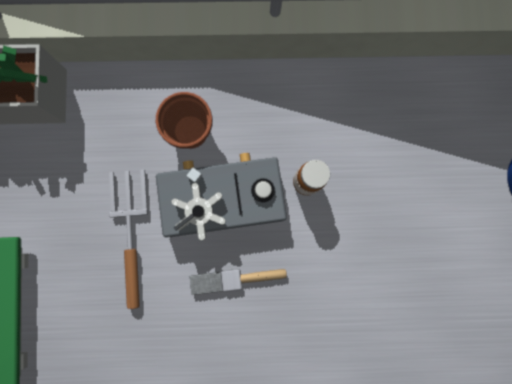

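The top view shows the timer: wheel near (199,211), post (194,175) and button (263,189). The ridged lobe seems to point lower left. I'll enlarge and measure next.

```bash
cat > m.py <<'E'
from h import *
def comps(d,box,lo=150,sat=60):
    x0,y0,x1,y1=box; im=d['img'][y0:y1,x0:x1]; hsv=cv2.cvtColor(im,cv2.COLOR_BGR2HSV)
    m=((hsv[...,2]>lo)&(hsv[...,1]<sat)).astype(np.uint8)
    n,l,s,c=cv2.connectedComponentsWithStats(m)
    return [(s[i,4],c[i]+[x0,y0]) for i in range(1,n) if s[i,4]>25]
E
python3 - <<'E'
from m import *
d=grab('top')
cv2.imwrite('pics/c1.png',cv2.resize(d['img'][145:245,145:300],None,fx=5,fy=5,interpolation=cv2.INTER_CUBIC))
for a,c in comps(d,(150,160,290,240)): print(a,c,ray(d,c,.085)[0])
E
```

```text
927 [157.52966559 195.1197411 ] [0.57810108 0.24042761 0.085     ]
30 [232.96666667 160.83333333] [0.642238   0.09374799 0.085     ]
314 [285.57961783 177.38535032] [ 0.60756798 -0.00802295  0.085     ]
113 [193.15929204 174.09734513] [0.6176736  0.17148114 0.085     ]
815 [200.24294479 208.64417178] [0.55020825 0.1584108  0.085     ]
177 [262.7740113 188.7740113] [0.58619292 0.03695659 0.085     ]
```

View pics/c1.png

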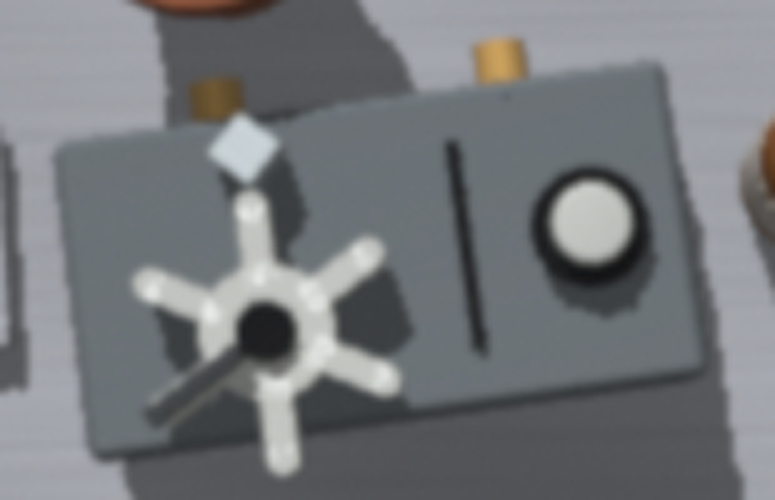

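The crop shows the hub at about (198,211.2), the post at (193.8,174.6) and the button at (262.8,188.8). The ridged lobe points lower left, with another lobe at the post. The wheel is therefore at rest, two clicks short. Next I'll work out the timer's pose and the finger targets.

```bash
python3 - <<'E'
from m import *
d=grab('top')
H=ray(d,(198,211.2),.092)[0][:2];P=ray(d,(193.8,174.6),.086)[0][:2];B=ray(d,(262.8,188.8),.082)[0][:2]
print('hub',H,'post',P,'btn',B,np.linalg.norm(P-H),np.linalg.norm(B-H),'exp .072',np.hypot(25,130))
A=np.array([[-25,45],[47,45],[0,-85]])/1e3;W=np.array([H,P,B])
a=A-A.mean(0);w=W-W.mean(0);U,S,V=np.linalg.svd(a.T@w);R=(U@V).T;t=W.mean(0)-R@A.mean(0)
print('yaw',np.arctan2(R[1,0],R[0,0]),t,'res',(A@R.T+t-W)*1e3)
f=lambda x,y:R@[x,y]+t
print('hub',f(-.025,.045),'btn',f(0,-.085),'x',R[:,0],'y',R[:,1])
# approach points: TCP rel hub in box frame
for n,p in dict(out=(-.085,-.021),in_=(-.057,-.021),end=(-.057,.019),outend=(-.085,.019)).items(): print(n,f(-.025+p[0],.045+p[1]))
E
```

```text
hub [0.54497717 0.16197271] post [0.61651451 0.17012417] btn [0.58646862 0.03676575] 0.07200026138153232 0.13190270134526558 exp .072 132.38202294873727
yaw 0.12580718547050723 [0.57558718 0.12038056] res [[ 0.16119663 -0.08468559]
 [ 0.05481722  0.7980975 ]
 [-0.21601385 -0.7134119 ]]
hub [0.54513836 0.16188802] btn [0.58625261 0.03605234] x [0.99209671 0.12547558] y [-0.12547558  0.99209671]
out [0.46344513 0.13038857]
in_ [0.49122384 0.13390188]
end [0.48620481 0.17358575]
outend [0.45842611 0.17007244]
```

send_rows(
  deltas=[
    {"hand": 0, "dp": [0.075, -0.14, 0], "roll": -20},
    {"hand": 0, "dp": [0.15, -0.28, 0], "roll": -40},
    {"hand": 0, "dp": [0.2245, -0.42, 0], "roll": -59.3},
    {"hand": 0, "dp": [0.2245, -0.42, 0], "roll": -59.3},
    {"hand": 0, "dp": [0.2245, -0.42, 0], "roll": -59.3},
    {"hand": 0, "dp": [0.2245, -0.42, 0], "roll": -59.3},
    {"hand": 0, "dp": [0.2245, -0.42, 0], "roll": -59.3},
    {"hand": 0, "dp": [0.2245, -0.42, 0], "roll": -59.3},
    {"hand": 0, "dp": [0.2245, -0.42, 0], "roll": -59.3},
    {"hand": 0, "dp": [0.2245, -0.42, 0], "roll": -59.3},
    {"hand": 0, "dp": [0.2245, -0.42, 0], "roll": -59.3},
    {"hand": 0, "dp": [0.2245, -0.42, 0], "roll": -59.3},
    {"hand": 0, "dp": [0.2245, -0.42, 0], "roll": -59.3},
    {"hand": 0, "dp": [0.2245, -0.42, -0.08], "roll": -59.3},
    {"hand": 0, "dp": [0.2245, -0.42, -0.08], "roll": -59.3},
    {"hand": 0, "dp": [0.2245, -0.42, -0.08], "roll": -59.3},
    {"hand": 0, "dp": [0.2245, -0.42, -0.08], "roll": -59.3},
    {"hand": 0, "dp": [0.2245, -0.42, -0.08], "roll": -59.3},
  ],
)

```text
clock: 1.7
tcp_pos: [0.4644, 0.1308, 0.154]
eef_rot: [-3.139, -0.0, -1.444]
ft_force: [0.1, -0.1, 0.3]
finger_gap: 0.0
```

```bash
python3 - <<'E'
from m import *
s=env.state();print(s['tcp_pos'],s['eef_rot'],s['finger_gap'],s['clock'],s['q'],s['ft_force'])
w=grab('wrist');t=grab('scene')
H=np.array([.54514,.16189,.088]);x=np.array([.9921,.1255,0]);y=np.array([-.1255,.9921,0])
print('hub',proj(w,H),'near tip',proj(w,H-.055*x),'post',proj(w,H+.072*x-[0,0,.002]),'tcp',proj(w,s['tcp_pos']))
u,v=proj(t,H)[0].astype(int);print(u,v)
c=cv2.resize(t['img'][max(0,v-70):v+60,max(0,u-80):u+80],(512,416),interpolation=cv2.INTER_CUBIC)
cv2.imwrite('pics/w1.png',cv2.resize(np.hstack([w['img'],cv2.resize(c,(472,384))]),(800,312)))
E
```

```text
[0.46444221 0.13080727 0.15403804] [-3.13852655e+00 -8.66837455e-05 -1.44398471e+00] 0.0003784184863162968 1.7 [ 0.69532351 -0.2802026  -0.34863838  0.00172812 -1.4998235  -0.56863212] [ 0.10324375 -0.12315123  0.2871893 ]
hub [[139.12257914 235.59971595]] near tip [[217.55621451 235.79356604]] post [[ 38.4294717  234.09134206]] tcp [[259.04729871 257.62698804]]
280 166
```

View pics/w1.png

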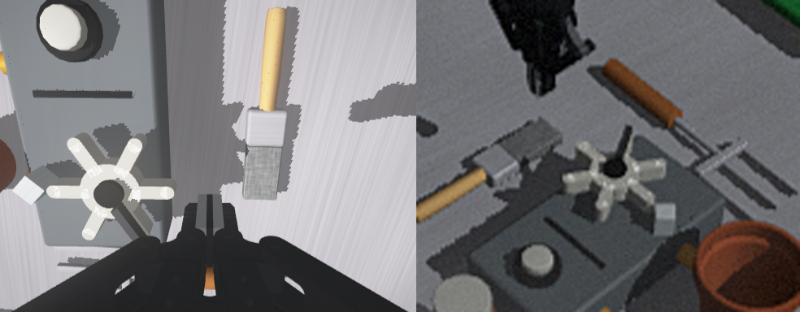

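The wrist view shows the near lobe's tip at about (214,236) against a predicted (217.5,236), roughly 2 mm off. The closed fingers are beside it over clear space. I'll lower, enter the gap on the near lobe's −y side, and check.

send_rows(
  deltas=[
    {"hand": 0, "dp": [0, 0, -0.04], "roll": 0},
    {"hand": 0, "dp": [0, 0, -0.079], "roll": 0},
    {"hand": 0, "dp": [0, 0, -0.079], "roll": 0},
    {"hand": 0, "dp": [0, 0, -0.079], "roll": 0},
    {"hand": 0, "dp": [0.007, 0.001, -0.079], "roll": 0},
    {"hand": 0, "dp": [0.014, 0.002, -0.079], "roll": 0},
    {"hand": 0, "dp": [0.021, 0.0025, -0.079], "roll": 0},
    {"hand": 0, "dp": [0.027, 0.003, -0.079], "roll": 0},
    {"hand": 0, "dp": [0.027, 0.003, -0.079], "roll": 0},
    {"hand": 0, "dp": [0.027, 0.003, -0.079], "roll": 0},
  ],
)

```text
clock: 2.63
tcp_pos: [0.491, 0.1333, 0.0724]
eef_rot: [3.141, -0.0, -1.445]
ft_force: [-0.6, -0.1, 0.3]
finger_gap: -0.003
```

```bash
python3 - <<'E'
from m import *
w=grab('wrist');t=grab('top')
c=cv2.resize(t['img'][145:245,145:275],(500,384),interpolation=cv2.INTER_CUBIC)
cv2.imwrite('pics/w2.png',cv2.resize(np.hstack([w['img'],c]),(800,304)))
E
```

```text
(no output)
```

View pics/w2.png

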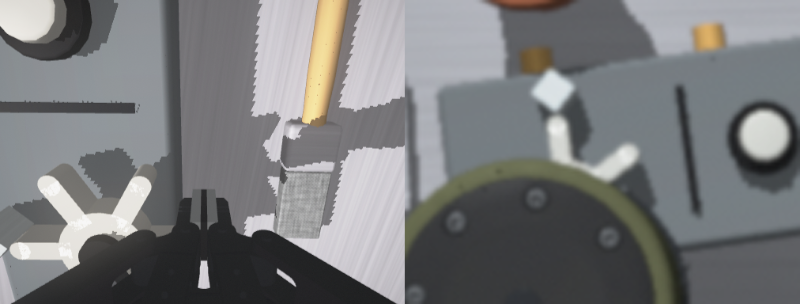

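The finger sits in the gap, with the near lobe to its +y side and no contact force. I'll push +y 40 mm along the box's y, then retreat outward.

send_rows(
  deltas=[
    {"hand": 0, "dp": [-0.0006, 0.005, 0.002], "roll": 0},
    {"hand": 0, "dp": [-0.0012, 0.01, 0.002], "roll": 0},
    {"hand": 0, "dp": [-0.0019, 0.015, 0.002], "roll": 0},
    {"hand": 0, "dp": [-0.0025, 0.02, 0.002], "roll": 0},
  ],
)

```text
clock: 3.07
tcp_pos: [0.4877, 0.1533, 0.0744]
eef_rot: [3.141, -0.001, -1.445]
ft_force: [-0.5, -3.1, 1.1]
finger_gap: 0.002
```

send_rows(
  deltas=[
    {"hand": 0, "dp": [-0.0006, 0.005, 0], "roll": 0},
    {"hand": 0, "dp": [-0.0012, 0.01, 0], "roll": 0},
    {"hand": 0, "dp": [-0.0019, 0.015, 0], "roll": 0},
    {"hand": 0, "dp": [-0.0025, 0.02, 0], "roll": 0},
    {"hand": 0, "dp": [-0.0025, 0.02, 0], "roll": 0},
    {"hand": 0, "dp": [-0.0025, 0.02, 0], "roll": 0},
  ],
)

```text
clock: 3.57
tcp_pos: [0.4854, 0.1741, 0.0742]
eef_rot: [3.141, 0.001, -1.444]
ft_force: [0.1, -0.8, 0.7]
finger_gap: 0.0
```

send_rows(
  deltas=[
    {"hand": 0, "dp": [-0.014, -0.0018, 0], "roll": 0},
    {"hand": 0, "dp": [-0.028, -0.0035, 0], "roll": 0},
    {"hand": 0, "dp": [-0.028, -0.0035, 0.03], "roll": 0},
    {"hand": 0, "dp": [-0.06, -0.0435, 0.08], "roll": 0},
    {"hand": 0, "dp": [-0.06, -0.0435, 0.08], "roll": 0},
    {"hand": 0, "dp": [-0.06, -0.0435, 0.08], "roll": 0},
    {"hand": 0, "dp": [-0.06, -0.0435, 0.08], "roll": 0},
  ],
)

```text
clock: 4.15
tcp_pos: [0.4259, 0.13, 0.1562]
eef_rot: [-3.138, 0.003, -1.445]
ft_force: [-0.1, -0.2, -0.9]
finger_gap: -0.002
```

```bash
cat > look.py <<'E'
import sys
from m import *
n=sys.argv[1]
w=grab('wrist');t=grab('top');s=grab('scene')
u,v=280,166
c=s['img'][v-70:v+60,u-80:u+80]
cv2.imwrite(f'pics/{n}.png',np.hstack([cv2.resize(w['img'],(400,300)),cv2.resize(c,(370,300),interpolation=cv2.INTER_CUBIC)]))
H=np.array([.54514,.16189,.09]);x=np.array([.9921,.1255,0]);y=np.array([-.1255,.9921,0])
# white parts in top view: post and button
for a,c in comps(t,(150,160,290,240)):
    p=ray(t,c,.085)[0]; print('top',a,c.round(1),p[:2].round(4))
# dark ridge: darkness at r=0.045 at each lobe in wrist+scene view, z .100
for d,nm in((w,'w'),(s,'s'),(t,'t')):
    out=[]
    for k in range(-3,3):
        p=H-[0,0,.002]+.045*(np.cos(k*np.pi/3)*x-np.sin(k*np.pi/3)*y)
        q=p.copy();q[2]=.1
        uv=proj(d,q)[0].round().astype(int)
        out.append(int(d['img'][uv[1],uv[0]].mean()) if 0<=uv[0]<512 and 0<=uv[1]<384 else None)
    print(nm,'lobe clicks -3..2:',out)
E
python3 look.py w3
```

```text
top 948 [157.6 194.8] [0.5787 0.2402]
top 35 [233.1 160.9] [0.6422 0.0935]
top 324 [285.5 177.8] [ 0.6068 -0.0079]
top 120 [193.2 174.1] [0.6177 0.1714]
top 876 [200.2 211.4] [0.5448 0.1585]
top 183 [262.9 188.9] [0.586  0.0368]
w lobe clicks -3..2: [222, 205, 99, 169, 142, 226]
s lobe clicks -3..2: [123, 114, 46, 105, 118, 46]
t lobe clicks -3..2: [240, 224, 78, 236, 210, 213]
```

View pics/w3.png

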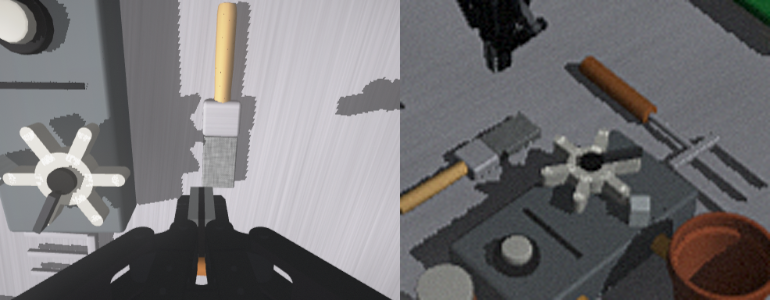

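The ridged lobe moved one click, to one click short, and the post and button readings are unchanged within 0.3 mm. I'll repeat the same stroke.

send_rows(
  deltas=[
    {"hand": 0, "dp": [0.038, 0.0005, 0], "roll": 0},
    {"hand": 0, "dp": [0.038, 0.0005, -0.04], "roll": 0},
    {"hand": 0, "dp": [0.038, 0.0005, -0.08], "roll": 0},
    {"hand": 0, "dp": [0.038, 0.0005, -0.08], "roll": 0},
    {"hand": 0, "dp": [0.038, 0.0005, -0.08], "roll": 0},
    {"hand": 0, "dp": [0.045, 0.0015, -0.08], "roll": 0},
    {"hand": 0, "dp": [0.052, 0.0025, -0.08], "roll": 0},
    {"hand": 0, "dp": [0.059, 0.003, -0.08], "roll": 0},
    {"hand": 0, "dp": [0.065, 0.0035, -0.08], "roll": 0},
    {"hand": 0, "dp": [0.065, 0.0035, -0.08], "roll": 0},
    {"hand": 0, "dp": [0.065, 0.0035, -0.08], "roll": 0},
  ],
)

```text
clock: 5.22
tcp_pos: [0.491, 0.1333, 0.0746]
eef_rot: [-3.142, 0.0, -1.445]
ft_force: [-0.0, 0.4, 0.0]
finger_gap: -0.003
```

send_rows(
  deltas=[
    {"hand": 0, "dp": [-0.0006, 0.005, 0], "roll": 0},
    {"hand": 0, "dp": [-0.0012, 0.01, 0], "roll": 0},
    {"hand": 0, "dp": [-0.0019, 0.015, 0], "roll": 0},
    {"hand": 0, "dp": [-0.0025, 0.02, 0], "roll": 0},
    {"hand": 0, "dp": [-0.0031, 0.025, 0], "roll": 0},
    {"hand": 0, "dp": [-0.0037, 0.03, 0], "roll": 0},
    {"hand": 0, "dp": [-0.0044, 0.035, 0], "roll": 0},
    {"hand": 0, "dp": [-0.005, 0.04, 0], "roll": 0},
    {"hand": 0, "dp": [-0.005, 0.04, 0], "roll": 0},
    {"hand": 0, "dp": [-0.005, 0.04, 0], "roll": 0},
  ],
)

```text
clock: 6.05
tcp_pos: [0.4854, 0.1741, 0.0742]
eef_rot: [3.142, 0.001, -1.444]
ft_force: [-0.9, 0.1, -0.5]
finger_gap: 0.002
```

send_rows(
  deltas=[
    {"hand": 0, "dp": [-0.014, -0.0018, 0], "roll": 0},
    {"hand": 0, "dp": [-0.028, -0.0035, 0], "roll": 0},
    {"hand": 0, "dp": [-0.028, -0.0035, 0.03], "roll": 0},
    {"hand": 0, "dp": [-0.06, -0.0435, 0.08], "roll": 0},
    {"hand": 0, "dp": [-0.06, -0.0435, 0.08], "roll": 0},
    {"hand": 0, "dp": [-0.06, -0.0435, 0.08], "roll": 0},
    {"hand": 0, "dp": [-0.06, -0.0435, 0.08], "roll": 0},
  ],
)

```text
clock: 6.63
tcp_pos: [0.4259, 0.13, 0.1563]
eef_rot: [-3.138, 0.003, -1.445]
ft_force: [-0.1, 0.4, -1.3]
finger_gap: -0.001
```

```bash
python3 look.py w4
```

```text
top 948 [157.6 194.8] [0.5787 0.2402]
top 35 [233.1 160.9] [0.6422 0.0935]
top 323 [285.6 177.8] [ 0.6068 -0.008 ]
top 119 [193.2 174. ] [0.6178 0.1714]
top 183 [262.9 188.9] [0.586  0.0368]
top 893 [197.9 213.1] [0.5417 0.1629]
w lobe clicks -3..2: [222, 205, 209, 99, 141, 226]
s lobe clicks -3..2: [125, 116, 68, 42, 121, 54]
t lobe clicks -3..2: [222, 229, 219, 76, 224, 221]
```

View pics/w4.png

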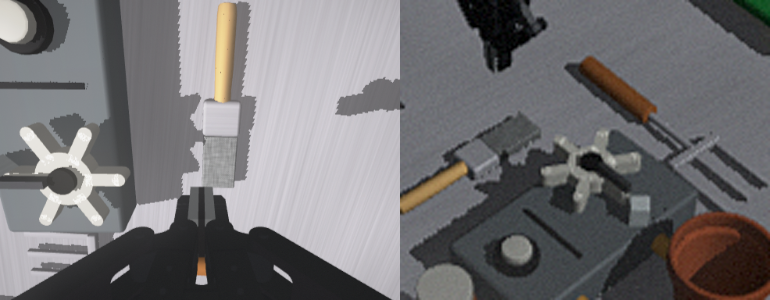

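The ridge now points at the post, the wheel is at rest and the box has not moved. Next I'll move above the button and come down close to it.

send_rows(
  deltas=[
    {"hand": 0, "dp": [0, 0, 0.02], "roll": 0},
    {"hand": 0, "dp": [0.053, -0.0315, 0.02], "roll": 0},
    {"hand": 0, "dp": [0.107, -0.063, 0.02], "roll": 0},
    {"hand": 0, "dp": [0.16, -0.094, 0.02], "roll": 0},
    {"hand": 0, "dp": [0.16, -0.094, 0.02], "roll": 0},
    {"hand": 0, "dp": [0.16, -0.094, 0.02], "roll": 0},
    {"hand": 0, "dp": [0.16, -0.094, 0.02], "roll": 0},
    {"hand": 0, "dp": [0.16, -0.094, -0.01], "roll": 0},
    {"hand": 0, "dp": [0.16, -0.094, -0.04], "roll": 0},
    {"hand": 0, "dp": [0.16, -0.094, -0.066], "roll": 0},
    {"hand": 0, "dp": [0.16, -0.094, -0.066], "roll": 0},
    {"hand": 0, "dp": [0.16, -0.094, -0.066], "roll": 0},
    {"hand": 0, "dp": [0.16, -0.094, -0.066], "roll": 0},
  ],
)

```text
clock: 7.87
tcp_pos: [0.5861, 0.036, 0.0897]
eef_rot: [-3.141, -0.001, -1.444]
ft_force: [1.4, -0.1, 1.2]
finger_gap: 0.002
```

```bash
python3 - <<'E'
from m import *
w=grab('wrist');s=grab('scene');b=np.array([.5862,.0364,.082])
u,v=proj(s,b)[0].astype(int);print(u,v,proj(w,b),env.state()['tcp_pos'])
c=s['img'][v-45:v+45,u-60:u+60]
cv2.imwrite('pics/b1.png',np.hstack([cv2.resize(w['img'],(400,300)),cv2.resize(c,(400,300),interpolation=cv2.INTER_CUBIC)]))
E
```

```text
248 202 [[258.73693334 250.58642   ]] [0.58648326 0.03621257 0.09046176]
```

View pics/b1.png

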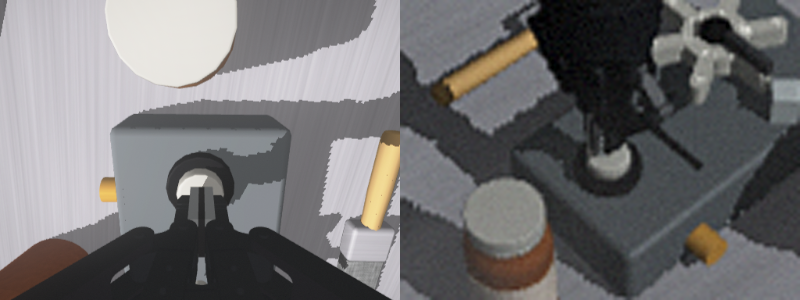

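The fingertip is centred over the button with the jar well clear. I'll press slowly, stopping at about 0.0755, and read the force.

send_rows(
  deltas=[
    {"hand": 0, "dp": [0, 0, -0.003], "roll": 0},
    {"hand": 0, "dp": [0, 0, -0.006], "roll": 0},
    {"hand": 0, "dp": [0, 0, -0.008], "roll": 0},
    {"hand": 0, "dp": [0, 0, -0.01], "roll": 0},
    {"hand": 0, "dp": [0, 0, -0.012], "roll": 0},
    {"hand": 0, "dp": [0, 0, -0.0135], "roll": 0},
    {"hand": 0, "dp": [0, 0, -0.0145], "roll": 0},
    {"hand": 0, "dp": [0, 0, -0.0145], "roll": 0},
    {"hand": 0, "dp": [0, 0, -0.0145], "roll": 0},
  ],
)

```text
clock: 8.72
tcp_pos: [0.586, 0.036, 0.0761]
eef_rot: [-3.14, -0.0, -1.444]
ft_force: [-4.7, 1.8, 11.7]
finger_gap: 0.001
```

send_rows(
  deltas=[
    {"hand": 0, "dp": [0, 0, -0.0005], "roll": 0},
    {"hand": 0, "dp": [0, 0, -0.0008], "roll": 0},
    {"hand": 0, "dp": [0, 0, -0.0008], "roll": 0},
  ],
)

```text
clock: 8.97
tcp_pos: [0.586, 0.036, 0.076]
eef_rot: [-3.14, -0.0, -1.444]
ft_force: [-7.1, 2.7, 14.9]
finger_gap: -0.002
```

It met a hard stop at z = 0.0760, which is 82 − 6 mm, so the button is fully down. Now I'll lift straight up and move clear.

send_rows(
  deltas=[
    {"hand": 0, "dp": [0, 0, 0.002], "roll": 0},
    {"hand": 0, "dp": [0, 0, 0.005], "roll": 0},
    {"hand": 0, "dp": [0, 0, 0.01], "roll": 0},
    {"hand": 0, "dp": [0, 0, 0.02], "roll": 0},
    {"hand": 0, "dp": [0, 0, 0.05], "roll": 0},
    {"hand": 0, "dp": [0, 0, 0.09], "roll": 0},
    {"hand": 0, "dp": [0, 0, 0.13], "roll": 0},
    {"hand": 0, "dp": [0, 0, 0.13], "roll": 0},
    {"hand": 0, "dp": [-0.06, 0.03, 0.13], "roll": 0},
    {"hand": 0, "dp": [-0.12, 0.06, 0.13], "roll": 0},
    {"hand": 0, "dp": [-0.16, 0.09, 0.13], "roll": 0},
    {"hand": 0, "dp": [-0.16, 0.09, 0.13], "roll": 0},
    {"hand": 0, "dp": [-0.16, 0.09, 0.13], "roll": 0},
    {"hand": 0, "dp": [-0.16, 0.09, 0.13], "roll": 0},
    {"hand": 0, "dp": [-0.16, 0.09, 0.13], "roll": 0},
    {"hand": 0, "dp": [-0.16, 0.09, 0.13], "roll": 0},
  ],
)

```text
clock: 10.3
tcp_pos: [0.4257, 0.1256, 0.2029]
eef_rot: [3.141, -0.0, -1.445]
ft_force: [-0.2, 0.2, -0.3]
finger_gap: 0.003
```

```bash
python3 look.py w5; python3 - <<'E'
from m import *
a=cv2.imread('pics/top1.png');t=grab('top');d=cv2.absdiff(a,t['img']).max(2)
cv2.imwrite('pics/t5.png',np.hstack([cv2.resize(t['img'][95:245,100:340],(480,300)),cv2.resize(cv2.cvtColor(d[95:245,100:340],cv2.COLOR_GRAY2BGR),(320,300))]))
E
```

```text
top 949 [157.6 194.8] [0.5787 0.2402]
top 35 [233.1 160.9] [0.6422 0.0935]
top 324 [285.5 177.8] [ 0.6068 -0.0079]
top 119 [193.2 174. ] [0.6178 0.1714]
top 183 [262.9 188.9] [0.586  0.0368]
top 893 [197.8 213.2] [0.5416 0.1631]
w lobe clicks -3..2: [227, 217, 217, 102, 223, 221]
s lobe clicks -3..2: [121, 116, 63, 36, 119, 48]
t lobe clicks -3..2: [226, 227, 227, 76, 219, 208]
```

View pics/w5.png

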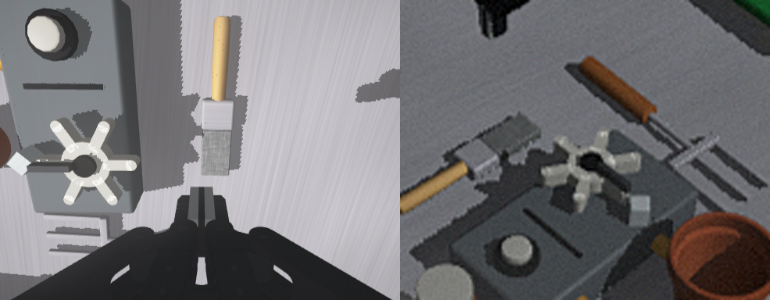

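View pics/t5.png

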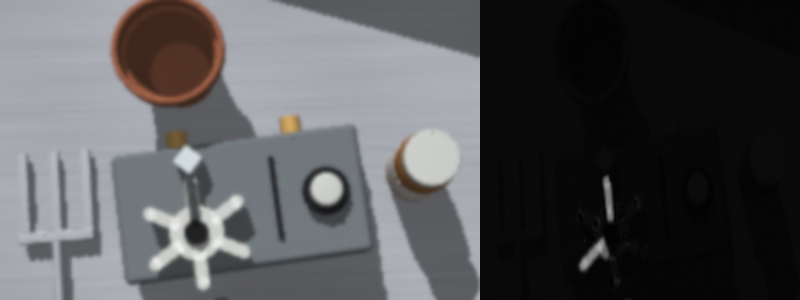

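The ridge points at the post and the button is back up. The difference picture shows that only the ridge's position changed.

```bash
python3 -c "
from plant import env
print(env.finish_job())"
```

```text
the job is handed in; nothing more can be done
None
```

The timer is set: the ridged lobe points at the pointer post, and the start button was pressed fully down and came back up.

- **Wheel:** it started two clicks short. I flicked the near lobe clockwise twice with the closed fingertips. Pictures after each stroke showed exactly one click, with no overshoot.
- **Button:** I pressed it until it hit a hard stop at z = 0.076 m, which is the full 6 mm of travel, with about 15 N. I then lifted straight off.
- **Final checks:** the post and button positions in the top view were unchanged to about 0.3 mm. The difference picture showed only the ridge's position changed, so the box, pot, fork and jar had not moved. The brush lies outside that crop, but looked undisturbed in the other views.
- **Finish:** the arm ended clear at z = 0.20 m with no contact force, at about 10.3 s. No check failed or disagreed; the button's return was judged from the pictures only.

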